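# Slide the specimen holder under the stage's leaf spring

## Task

Load the blue specimen holder into the inspection stage: with your fingertips press it down firmly on its striped thumb pad against the sprung bed and, keeping it pressed, slide it under the brass leaf spring until it is fully home against the red stop, then let go so that the spring clamps it. Only press and push it: do not lift it or tip it out of the channel, do not ram it, do not touch the brass spring, and leave everything else on the bench where it stands.

Things in the scene. Friction and masses are not known exactly. Their poses are not given: they have to be found in the camera images.
- stage: Fixed inspection stage: aluminium base 240 x 100 x 12 mm with two white side rails (tops 40 mm above the bench, inner faces 67 mm apart) forming a channel. Origin: centre of its underside, on the bench; z up; +x is the direction in which the holder slides in, y across. Open loading end at x = -120 mm; red stop, then the spring's hinge at the +x end (x = 100 mm, 46 mm high; cheeks 58 mm high).
- holder: Blue specimen holder, loose in the channel: plate 96 (x) x 62 (y) x 12 mm with a copper disc in its front half, 0.1 to 0.2 kg. Origin: centre of its underside; +x is its leading end, along the stage's +x. A cross rib stands on its top: x = -8 to 0, 44 mm wide, 8 mm high. Starts with its leading end 20 to 50 mm short of the spring's nose. Home: origin at x = 28 mm in the stage frame.
- press_pad (a point): Middle of the striped thumb pad on the holder's top, behind the rib (holder frame x = -28, y = 0, z = 12 mm; the pad is flat from x = -48 to -8 mm). Fingertips press down here and push forward against the rib.
- holder_front (a point): Middle of the holder's leading end, at its top edge (holder frame x = 48, y = 0, z = 12 mm). At home it touches the red stop, 36 mm past the spring's nose; the rib's front face is then still 12 mm short of the nose.
- stop_face (a point): Middle of the red end stop's face towards the holder, at its top edge (stage frame x = 76, y = 0, z = 38 mm).
- leaf_lip (a point): Lowest point of the brass leaf spring's lip, midway between its two 12 mm wide tines (centres 21 mm either side of the middle); at rest stage frame x = 53, z = 34 mm. Ahead of the lip the nose slopes up to x = 40, z = 40 mm, then stands upright to z = 52 mm.
- bed (a joint): How far the level steel bed under the holder is pressed down, in m: 0 = up (bed top 32 mm, holder top 44 mm above the bench), 0.010 = bottomed. About 5 N starts it, 11 N bottoms it. Up, the holder butts against the nose and cannot go in; pressed 0.005 or more it slides under, with some drag. Keep it pressed all the way. Let go at home, it rises to about 0.004 and clamps the holder.
- leaf (a joint): Angle of the leaf spring in rad: 0 = at rest, grows as its nose is lifted (about 0.13 with the holder clamped beneath it).
- puck_black: Bystander: black round specimen mount, 30 mm across, 18 mm high, on the bench beside the stage; origin: centre of its underside.
- puck_amber: Bystander: orange round specimen mount, 30 mm across, 18 mm high, on the bench beside the stage; origin: centre of its underside.
- spare: Bystander: grey spare holder, same shape and size as the blue one, lying on the bench; origin: centre of its underside.
- tub: Bystander: white open plastic tub 110 x 150 x 85 mm; origin: centre of its underside.
- jar: Bystander: amber jar with black cap, 52 mm across, 75 mm high; origin: centre of its underside.
- loupe: Bystander: black loupe, 38 mm across, 42 mm high; origin: centre of its underside.
- driver: Bystander: red screwdriver 170 mm long lying on the bench.
Not all that is in view belongs to the job. Of the things shaped like the holder, the blue one is meant.

How it is judged (in metres and radians):
On the way, in this order (a step that is already met when the one before it is completed fails the run):
1. the fingers press the holder down (bed at least 3 mm down) while it is still short of the spring (value of joint bed above 0.003 m and contact force between the fingers and holder above 3 N and x of holder in the frame of stage below 0.002 m), for 0.1 s.
2. the holder is home under the spring (x of holder in the frame of stage between 0.025 and 0.0305 m), for 0.1 s.
At the end, for the whole second after the job is handed in: The holder lies flat in the channel within 3 mm of the red stop, at rest and let go, clamped between the sprung bed (bed still at least 1.5 mm down) and the lifted leaf spring (all of step 2 and y of holder in the frame of stage between -0.004 and 0.004 m and angle between the x axis of holder and the x axis of stage, either way round below 0.06 rad and angle between holder's own z axis and vertical below 0.04 rad and value of joint bed above 0.0015 m and value of joint leaf above 0.05 rad and contact force between leaf and holder above 2 N and linear speed of holder below 0.01 m/s); the robot touches nothing.
It fails at once if the holder is lifted more than 8 mm off the bed's upper position (z of holder in the frame of stage above 0.04 m).
It fails at once if the holder is tipped more than 0.2 rad (angle between holder's own z axis and vertical above 0.2 rad).
It fails at once if the robot touches the leaf spring (more than 1 N) (contact force between any of the fingers, the arm and leaf above 1 N).
It fails at once if the holder is rammed (fingers on holder over 60 N) (contact force between the fingers and holder above 60 N).
It fails at once if a bystander is moved more than 15 mm (distance of any of puck_black, puck_amber, spare, tub, jar, loupe, driver from where it was at the start of the episode above 0.015 m).
It also fails if it takes over 40 s, if anything falls off the work surface, if the arm or the gripper's body presses on something with over 40 N, if the wrist force passes 120 N, or if a joint passes its speed limit or range.

## Robot

A 6-joint arm with a two-finger parallel gripper is mounted at the origin on the work surface. World frame = base frame: x ahead of the robot, y to its left, z up, the work surface at z = 0. Lengths are in m, angles in degrees, forces in N, time in s.
With the tool pointing down it reaches from about 0.3 to 0.875 m from the base axis. Payload 4.2 kg.
Tool frame: the origin (TCP) lies at the centre of the arm's flange, where the gripper is bolted on; the fingertips stand 173 mm ahead of it and the grasp point (between the pads) lies 155 mm ahead of it; z points along the fingers, y is the line along which they close (so a half turn about z gives the same grasp; the last joint's range is limited). The gripper opens to 85 mm and grips with 20 to 120 N. Pads are 22 mm wide; open, the fingers measure 114 mm over their backs; the gripper's body (76 mm by 85 mm) begins 54 mm behind the grasp point. The pads swing forward as they close: fully open they stand 13 mm farther back than shut.
Start: joints at [-76.891, 18.312, 89.639, -0, 72.044, -1.146], TCP at [0.142, -0.557, 0.405] pointing down, gripper open.
Joint ranges: [-177.97, 177.97], [-48.28, 115.42], [12.27, 149.76], [-77.06, 257.06], [2.81, 150.46], [-146.56, 146.56]. Speed limits (degrees/s): [147.25, 147.25, 180, 180, 180, 180].

## Interface

Orientations are given as [roll, pitch, yaw] about the fixed x, y, z axes, in that order (R = Rz(yaw) Ry(pitch) Rx(roll)).
In Python, from station import * gives the robot as it stands.
- The arm moves only by the tool drive_tool, never from a script. Its argument "commands" is text: rows parted by semicolons, each of 6 numbers parted by spaces: the shift along the tool's x, y, z as a fraction of full scale, then the turn, a rotation vector about the tool's x, y, z as a fraction of full scale. In form: dx dy dz ax ay az; .... A call has 1 to 5 rows; each row shifts and turns the commanded pose from where the row before left it, along the tool's axes as they then stand; what a row does not reach is not made up. Full scale, the value 1, is 4 cm for a shift and 6 degrees for a turn. A row lasts 1/12 s, in which the tool goes at most 41.7 mm and 7.16 degrees, less where a joint would pass 70% of its speed; a pose out of reach is approached as far as the arm can. A call with a number of a shift or a turn outside -1 to 1 is refused whole. A call with a gripper value outside its range is refused whole. "jaw" is the opening, from 0 (shut) to 1 (fully open), set as the call begins (left out, the last holds). The fingers move at their own pace and stop on an object; "grip_force" is the grip in N (left out, the last holds). Time passes only in rows, so rows that do not move let the fingers close. It gives the time, the measured TCP pose, the force, the opening and the grip force at its end, in the units of the state.
- read_state(): the state, without advancing time (a new reading comes with each control period).
- capture(name): name is "scene" or "top" or "wrist"; returns (picture, depth): 420x560x3 uint8, red, green, blue; 420x560 float32, m along the optical axis (not along the pixel's ray), 0 where there is no reading.
- camera_model(name): a dict with "K" (3x3 intrinsics, pixels), "origin" and "attitude" of the camera in the world. Camera axes: x right, y up, looking along -z (the intrinsics and any distortion apply to the point x, -y, -z); pixel columns grow to the right and rows downward; lengths in m; the calibration is good to about 2 mm. A picture is of the moment at which its call begins: read the wrist's pose just before it. camera_model takes no time and is no camera call; for the wrist camera it gives the pose at the moment of the call.
- sign_off(): hands the job in; it is judged then, once.
The state is a dict: "clock": time; "qpos": joint angles; "joint_velocities": joint speeds; "tau": joint torques, N m; "eef_pos": TCP position; "eef_rot": TCP orientation; "wrist_force": force on the tool from outside, world axes, zero at the start; "wrist_torque": the same for the moment, N m; "grip_width": finger opening in m; "finger_force": force on a finger pad.
Only numpy, scipy, OpenCV 4.12 (cv2) and the standard library are available. Lean on these libraries where they do the work, as an engineer would, in place of code of your own. Each camera call takes 0.05 s, during which the arm holds its last target. There are 200 camera calls.

## Working session

There is one attempt and no reset: what is moved stays moved. The work goes in short steps, Python scripts to look and compute and a tool call to move; the robot and the scene stay as the last step left them, time stands still between calls to the robot, and variables do not carry over. Pictures are saved under pics/ and viewed, at most 10 in all, crops included, and the job is handed in when it is done.

Besides the shell and the picture viewer there is one more tool, called as a command line: name --argument value ..., lists and objects as JSON in quotes. drive_tool: Moves the arm, as the interface text tells. Shift numbers are shares of 4 cm and turn numbers shares of 6 degrees, none past 1 either way. Its arguments: {"type":"object","properties":{"commands":{"type":"string"},"jaw":{"type":"number"},"grip_force":{"type":"number"}},"required":["commands"]}

```bash
mkdir -p pics
python3 - <<'E'
from station import *
import cv2,numpy as np
s=read_state();print({k:np.round(v,3) for k,v in s.items()})
ims=[]
for n in("scene","top"):
    im,d=capture(n);np.savez(f"{n}.npz",im=im,d=d);m=camera_model(n);print(n,m)
    cv2.imwrite(f"pics/{n}0.png",im[:,:,::-1])
E
```

```text
{'clock': np.float64(0.0), 'qpos': array([-76.89 ,  18.351,  89.707,  -0.   ,  72.044,  -1.145]), 'joint_velocities': array([ 0.026,  0.051, -0.067, -0.057, -0.089,  0.056]), 'tau': array([ 2.0000e-03, -4.1552e+01, -2.3416e+01, -0.0000e+00,  8.0000e-03,
        0.0000e+00]), 'eef_pos': array([ 0.142, -0.557,  0.404]), 'eef_rot': array([-1.79898e+02, -2.00000e-03,  1.42550e+01]), 'wrist_force': array([ 0.116, -0.812, -0.118]), 'wrist_torque': array([-0.011, -0.021,  0.019]), 'finger_force': np.float64(0.0), 'grip_width': np.float64(0.086)}
scene {'K': array([[448.32555173,   0.        , 279.18775919],
       [  0.        , 448.32555173, 206.67078267],
       [  0.        ,   0.        ,   1.        ]]), 'origin': array([ 1.12133064, -0.68232367,  0.71599072]), 'attitude': array([53.86511193,  1.29099498, 38.75267127])}
top {'K': array([[399.56799195,   0.        , 282.61624732],
       [  0.        , 399.56799195, 207.47431504],
       [  0.        ,   0.        ,   1.        ]]), 'origin': array([ 0.51204727, -0.00754041,  1.02678285]), 'attitude': array([  3.56636763,   0.42200026, -91.1308451 ])}
```

View pics/scene0.png

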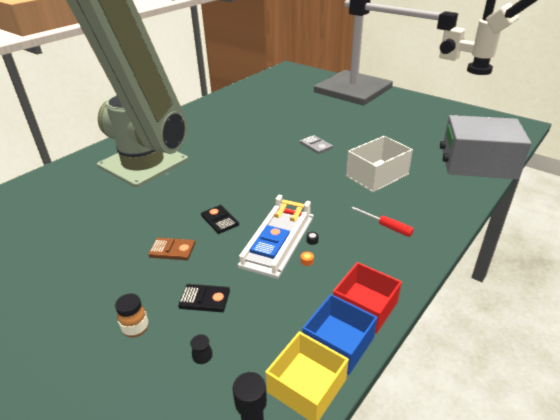

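View pics/top0.png

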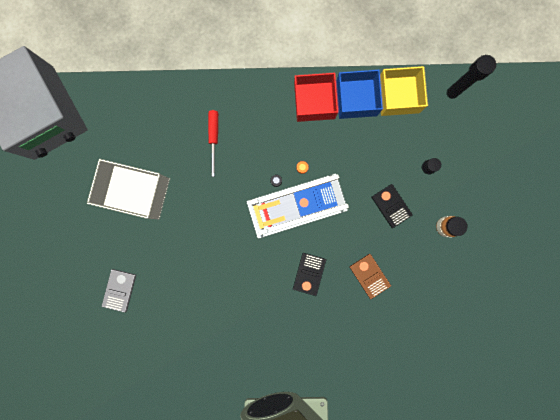

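The scene picture shows the blue holder in the white-railed stage at (270,240), with the brass spring end at (290,210). In the top picture it is at (318,200), inside the stage centred at (298,206), and the spring is at the left end, at (267,213).

These could be mistaken for it in the top picture:
- black holders at (392,206) and (310,274)
- a brown holder at (370,276)
- the grey spare at (118,290)
- the blue bin at (360,93)

I choose the blue one at (318,200).

```bash
cat > h.py <<'E'
import numpy as np,cv2
from scipy.spatial.transform import Rotation as R
def ray(m,uv,z):
    uv=np.atleast_2d(uv).astype(float);K=m["K"]
    d=np.c_[(uv[:,0]-K[0,2])/K[0,0],-(uv[:,1]-K[1,2])/K[1,1],-np.ones(len(uv))]
    A=R.from_euler("xyz",m["attitude"],degrees=True).as_matrix();w=d@A.T
    return m["origin"]+w*((z-m["origin"][2])/w[:,2])[:,None]
def proj(m,P):
    A=R.from_euler("xyz",m["attitude"],degrees=True).as_matrix();c=(np.atleast_2d(P)-m["origin"])@A;K=m["K"]
    return np.c_[K[0,0]*c[:,0]/-c[:,2]+K[0,2],-K[1,1]*c[:,1]/-c[:,2]+K[1,2]]
def mask(im,lo,hi):
    return cv2.inRange(cv2.cvtColor(np.ascontiguousarray(im),cv2.COLOR_RGB2HSV),lo,hi)
def biggest(mk):
    c,_=cv2.findContours(mk,cv2.RETR_EXTERNAL,cv2.CHAIN_APPROX_NONE);return max(c,key=cv2.contourArea)
E
python3 - <<'E'
from station import *
from h import *
f=np.load("top.npz");im,d=f["im"],f["d"];m=camera_model("top")
roi=np.zeros(im.shape[:2],np.uint8);roi[170:245,240:355]=255
w=mask(im,(0,0,150),(180,70,255))&roi
w=cv2.morphologyEx(w|(mask(im,(95,100,60),(125,255,255))&roi),cv2.MORPH_CLOSE,np.ones((9,9)))
P=ray(m,biggest(w)[:,0],.04)[:,:2];r=cv2.minAreaRect(P.astype(np.float32)*1000);print("stage",r)
b=mask(im,(95,100,60),(125,255,255))&roi
b=cv2.morphologyEx(b,cv2.MORPH_CLOSE,np.ones((7,7)))
P=ray(m,biggest(b)[:,0],.044)[:,:2];print("blue",cv2.minAreaRect(P.astype(np.float32)*1000))
print("depth at holder",m["origin"][2]-d[200,320],"bench",m["origin"][2]-d[235,330])
cv2.imwrite("pics/crop.png",cv2.resize(im[165:250,235:360,::-1],None,fx=6,fy=6,interpolation=cv2.INTER_CUBIC))
E
```

```text
stage ((595.8701782226562, -33.6177978515625), (132.9445037841797, 238.36614990234375), 16.10614776611328)
blue ((593.3736572265625, -81.98089599609375), (61.54463195800781, 94.88053131103516), 15.553478240966797)
depth at holder 0.041248477438449394 bench 0.0010636815819735634
```

View pics/crop.png

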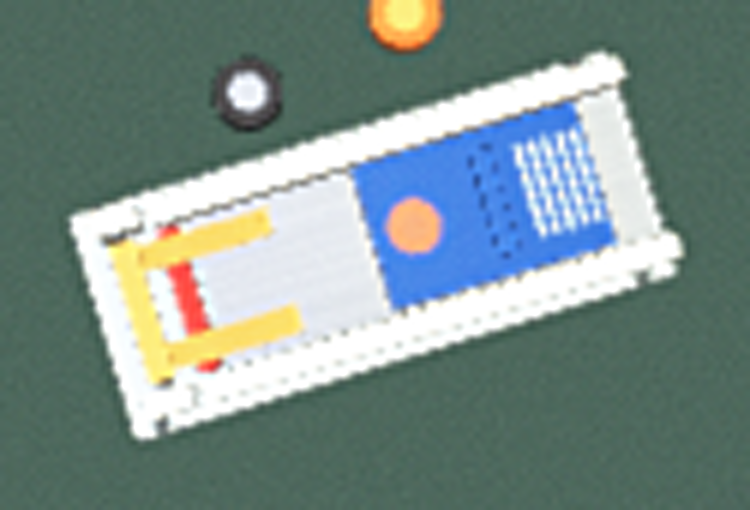

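The crop confirms it: a blue plate with striped pad at (565,185) and copper disc at (413,225), and the brass tines and red stop at the left. Stage +x therefore points left in the image (yaw about 105.6°). Next I'll locate the stop and lip and work out the target.

Run:
```python
from station import *
from h import *
f=np.load("top.npz");im=f["im"];m=camera_model("top")
roi=np.zeros(im.shape[:2],np.uint8);roi[170:245,240:355]=255
red=(mask(im,(0,120,120),(8,255,255))|mask(im,(172,120,120),(180,255,255)))&roi
roi[:, 310:]=0; roi[:195]=0
br=mask(im,(18,90,120),(35,255,255))&roi
b=mask(im,(95,100,60),(125,255,255));b[:170]=0;b[245:]=0;b[:,:240]=0;b[:,355:]=0
b=cv2.morphologyEx(b,cv2.MORPH_CLOSE,np.ones((7,7)))
H=cv2.boxPoints(cv2.minAreaRect(ray(m,biggest(b)[:,0],.044)[:,:2].astype(np.float32)*1000));print(H)
c=H.mean(0)
for yaw in(105.55,):
  e=np.array([np.cos(np.radians(yaw)),np.sin(np.radians(yaw))]);n=np.array([-e[1],e[0]])
  for nm,mk,z in(("red",red,.038),("brass",br,.050)):
    ys,xs=np.nonzero(mk);P=ray(m,np.c_[xs,ys],z)[:,:2]*1000
    a=(P-c)@e;l=(P-c)@n;print(nm,len(a),np.percentile(a,[1,50,99]),np.percentile(l,[1,50,99]))
# rail outer edges: side lines
w=mask(im,(0,0,170),(180,60,255));w[:170]=0;w[245:]=0;w[:,:240]=0;w[:,355:]=0;w[:183,:285]=0
P=ray(m,biggest(w)[:,0],.04)[:,:2];r=cv2.minAreaRect(P.astype(np.float32)*1000);print(r,((np.array(r[0])-c)@e,(np.array(r[0])-c)@n))
print("press pad",c-22*e)
```

```text
[[ 551.0077    -44.529083]
 [ 576.4487   -135.93515 ]
 [ 635.7396   -119.43271 ]
 [ 610.2986    -28.026642]]
red 49 [122.81640384 126.88823755 131.15590605] [-27.75958937   2.61616796  31.92833137]
brass 295 [ 87.5379802  127.36892391 150.90854061] [-26.61273636   2.12383281  29.35435759]
((578.8433837890625, -38.56890869140625), (97.03913879394531, 238.28079223632812), 16.1031494140625) (np.float64(45.71823707170664), np.float64(2.360569203835235))
press pad [ 599.27139964 -103.17562729]
```

drive_tool --commands "0.7 -0.7 0 0 0 -1; 0.7 -0.7 0 0 0 -1; 0.7 -0.7 0 0 0 -1; 0.7 -0.7 0 0 0 -1; 0.7 -0.7 0 0 0 -1" --jaw 0

```text
clock: 0.52
eef_pos: [0.205, -0.3701, 0.4041]
eef_rot: [-180.0, -0.0, 44.6]
wrist_force: [0.4, 0.7, 1.1]
grip_width: 0.0257
finger_force: 0.0
```

drive_tool --commands "0.96 0.18 0.2 0 0 -1; 0.94 0.28 0.2 0 0 -1; 0.90 0.38 0.2 0 0 -1; 0.86 0.48 0.2 0 0 -1; 0.80 0.57 0.2 0 0 -1"

```text
clock: 0.93
eef_pos: [0.3694, -0.2626, 0.3644]
eef_rot: [180.0, 0.0, 74.6]
wrist_force: [0.1, -0.4, 0.4]
grip_width: -0.0002
finger_force: 0.0
```

drive_tool --commands "0.75 0.63 0.2 0 0 -1; 0.68 0.70 0.2 0 0 -1; 0.60 0.77 0.2 0 0 -1; 0.52 0.83 0.2 0 0 -1; 0.43 0.88 0.2 0 0 -1"

```text
clock: 1.35
eef_pos: [0.5313, -0.1524, 0.3239]
eef_rot: [-180.0, -0.0, 104.6]
wrist_force: [0.9, -1.2, 0.2]
grip_width: -0.0
finger_force: 0.0
```

drive_tool --commands "0.38 0.96 0.2 0 0 0; 0.38 0.97 0.2 0 0 -0.23; 0 0 0.2 0 0 0; 0 0 0 0 0 0"

```text
clock: 1.68
eef_pos: [0.597, -0.1047, 0.2982]
eef_rot: [-179.8, -0.1, 105.8]
wrist_force: [-0.3, -0.2, 0.1]
grip_width: 0.0001
finger_force: 0.0
```

Run:
```python
from station import *
from h import *
s=read_state();print(s["eef_pos"],s["eef_rot"],s["wrist_force"])
m=camera_model("wrist");im,d=capture("wrist");print(m)
np.savez("w1.npz",im=im,d=d,**m)
cv2.imwrite("pics/w1.png",im[:,:,::-1])
```

```text
[ 0.59700301 -0.10467151  0.29822456] [-1.79755526e+02 -1.06944078e-01  1.05808705e+02] [-0.31059818 -0.21725622  0.1425913 ]
{'K': array([[294.9019274 ,   0.        , 276.44126388],
       [  0.        , 294.9019274 , 204.79237404],
       [  0.        ,   0.        ,   1.        ]]), 'origin': array([ 0.57953039, -0.04137953,  0.26782434]), 'attitude': array([-15.00266556,   0.25160416,  15.76148592])}
```

View pics/w1.png

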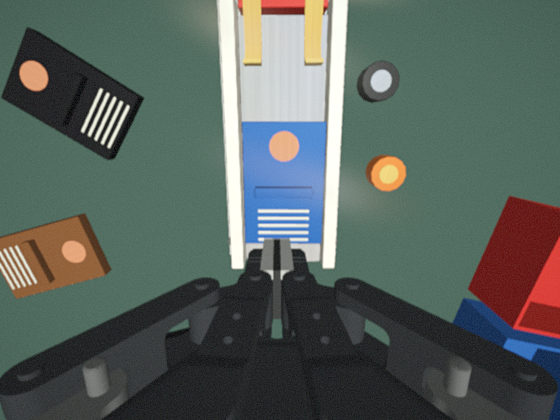

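The wrist view is aligned with the stage. The blue holder spans (242–326, 122–240), the rib is at (284,191), the tine ends are at (253,63) and (314,63), and my shut fingertips are at (277,250). Now I'll measure the poses from this closer view.

```bash
cat > meas.py <<'E'
from h import *
def meas(im,m,eef,yawt,z=.044):
    b=mask(im,(100,120,50),(125,255,255));b[:,:200]=0;b[:,360:]=0;b[285:]=0
    b=cv2.morphologyEx(b,cv2.MORPH_CLOSE,np.ones((9,9)))
    H=ray(m,biggest(b)[:,0],z)[:,:2]
    t=np.radians(yawt);e=np.array([np.cos(t),np.sin(t)]);n=np.array([-e[1],e[0]])
    g=lambda P:np.c_[(P-eef[:2])@e,(P-eef[:2])@n]*1000
    h=g(H);r=cv2.minAreaRect(h.astype(np.float32));print("holder rect (tool-aligned: ahead,left)",r,"front",np.percentile(h[:,0],95))
    br=mask(im,(18,90,100),(35,255,255));br[:,:235]=0;br[:,335:]=0;br[90:]=0
    ys,xs=np.nonzero(br)
    for s in(0,1):
        k=(xs>284)==s;q=ys[k].max()
        if q>20:
            x=xs[k];y=ys[k];print("tine tip",g(ray(m,[[np.median(x),q+.5]],.044)[:,:2]),"px row",q)
    w=mask(im,(0,0,185),(180,45,255));L=[]
    for row in range(60,230,10):
        xx=np.nonzero(w[row,215:250])[0]+215;yy=np.nonzero(w[row,320:352])[0]+320
        if len(xx)and len(yy): L.append([row,xx.min(),xx.max(),yy.min(),yy.max()])
    L=np.array(L)
    for j in(1,4):
        P=g(ray(m,np.c_[L[:,j],L[:,0]],.04)[:,:2]);p=np.polyfit(P[:,0],P[:,1],1);print("rail outer",j,"left at 0:",p[1],"deg",np.degrees(p[0]))
E
python3 - <<'E'
from meas import *
f=np.load("w1.npz");m={k:f[k] for k in("K","origin","attitude")}
meas(f["im"],m,np.array([.597,-.1047]),105.81)
E
```

```text
holder rect (tool-aligned: ahead,left) ((21.328136444091797, -4.739439010620117), (61.357147216796875, 94.08869934082031), 89.87542724609375) front 68.34588279796257
tine tip [[106.95087465  17.54454811]] px row 64
tine tip [[107.51961903 -24.94078284]] px row 63
rail outer 1 left at 0: 39.48382659140725 deg 0.47356709552572995
rail outer 4 left at 0: -47.793959410299976 deg 0.22665100625751292
```

drive_tool --commands "-0.03 0.11 0.6 0 0 -0.05; 0 0 0.6 0 0 0; 0 0 0.5 0 0 0; 0 0 0 0 0 0; 0 0 0 0 0 0"

```text
clock: 2.15
eef_pos: [0.5999, -0.1072, 0.2329]
eef_rot: [-179.9, -0.0, 105.8]
wrist_force: [-0.3, 0.2, 0.5]
grip_width: -0.0001
finger_force: 0.0
```

Run:
```python
from station import *
from meas import *
s=read_state();print(s["eef_pos"],s["eef_rot"],s["wrist_force"])
m=camera_model("wrist");im,d=capture("wrist")
cv2.imwrite("pics/w2.png",im[:,:,::-1])
```

```text
[ 0.59986852 -0.10716993  0.23288735] [-1.79880801e+02 -4.36958793e-02  1.05837565e+02] [-0.30407587  0.19943876  0.53088263]
```

View pics/w2.png

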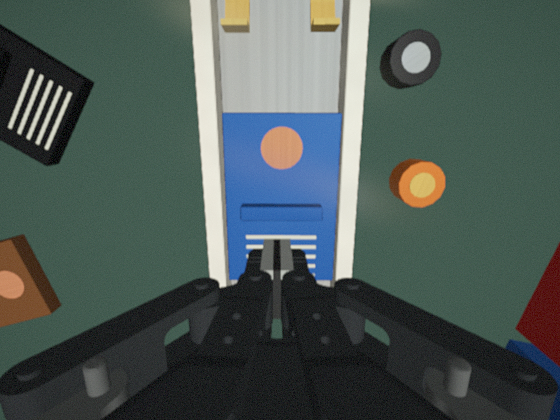

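The fingers stand over the striped pad behind the rib (rib at (282,213), fingertips at (277,250)), about 2 mm left of the channel's middle. I'll correct that and descend.

drive_tool --commands "0.02 0.05 0.2 0 0 -0.05; 0 0 0.15 0 0 0; 0 0 0.05 0 0 0; 0 0 0.03 0 0 0; 0 0 0 0 0 0"

```text
clock: 2.62
eef_pos: [0.6027, -0.1049, 0.2165]
eef_rot: [180.0, 0.0, 106.2]
wrist_force: [-1.5, -0.8, 6.1]
grip_width: -0.0001
finger_force: 3.1
```

drive_tool --commands "0 0 0.06 0 0 0; 0 0 0.06 0 0 0; 0 0 0.06 0 0 0; 0 0 0 0 0 0; 0 0 0 0 0 0"

```text
clock: 3.03
eef_pos: [0.6028, -0.1049, 0.2103]
eef_rot: [179.9, 0.0, 106.3]
wrist_force: [-2.3, -0.1, 9.8]
grip_width: -0.0001
finger_force: 4.9
```

drive_tool --commands "0 0 0.04 0 0 0; 0.05 0 0 0 0 0; 0.05 0 0 0 0 0; 0.05 0 0 0 0 0; 0.05 0 0 0 0 0"

```text
clock: 3.45
eef_pos: [0.6019, -0.0981, 0.2098]
eef_rot: [179.7, 0.3, 106.3]
wrist_force: [-0.0, -3.7, 9.9]
grip_width: 0.0001
finger_force: 5.1
```

drive_tool --commands "0.1 0 0.02 0 0 0; 0.1 0 0 0 0 0; 0.1 0 0 0 0 0; 0.1 0 0 0 0 0; 0.05 0 0 0 0 0"

```text
clock: 3.87
eef_pos: [0.5969, -0.0805, 0.209]
eef_rot: [179.6, 0.3, 106.3]
wrist_force: [0.6, -4.2, 10.3]
grip_width: -0.0003
finger_force: 5.3
```

Run:
```python
from station import *
from meas import *
s=read_state();print(s["eef_pos"],s["eef_rot"],s["wrist_force"])
m=camera_model("wrist");im,d=capture("wrist")
cv2.imwrite("pics/w3.png",im[:,:,::-1])
```

```text
[ 0.59689881 -0.08051708  0.20901551] [179.6471008    0.28110151 106.29861114] [ 0.62599397 -4.20001516 10.33703268]
```

View pics/w3.png

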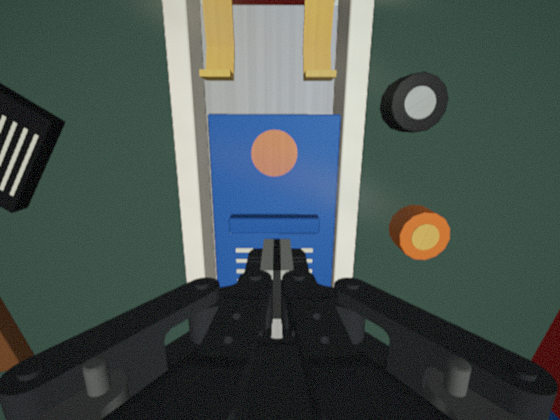

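The holder moves with the fingers, still level in the channel: its front edge is at row 115, the tine lips at row 77, and the rib at row 224 just ahead of the fingertips. I'll carry on.

drive_tool --commands "0.1 0 0 0 0 0; 0.1 0 0 0 0 0; 0.1 0 0 0 0 0; 0.1 0 0 0 0 0; 0.1 0 0 0 0 0"

```text
clock: 4.33
eef_pos: [0.5914, -0.0615, 0.2089]
eef_rot: [179.6, 0.3, 106.3]
wrist_force: [0.9, -4.1, 11.2]
grip_width: 0.0003
finger_force: 5.3
```

drive_tool --commands "0.08 0 0.01 0 0 0; 0.08 0 0 0 0 0; 0.08 0 0 0 0 0; 0.08 0 0 0 0 0; 0.08 0 0 0 0 0"

```text
clock: 4.75
eef_pos: [0.5871, -0.0466, 0.2082]
eef_rot: [179.6, 0.3, 106.3]
wrist_force: [2.4, -5.3, 9.1]
grip_width: 0.0001
finger_force: 7.9
```

drive_tool --commands "0.07 0 0 0 0 0; 0.07 0 0 0 0 0; 0.06 0 0 0 0 0; 0.05 0 0 0 0 0; 0 0 0 0 0 0"

```text
clock: 5.17
eef_pos: [0.5841, -0.0363, 0.2081]
eef_rot: [179.7, 0.2, 106.3]
wrist_force: [1.9, -4.5, 7.7]
grip_width: -0.0002
finger_force: 7.9
```

Run:
```python
from station import *
from meas import *
s=read_state();print(s["eef_pos"],s["eef_rot"],s["wrist_force"])
im,d=capture("wrist")
cv2.imwrite("pics/w4.png",im[:,:,::-1])
```

```text
[ 0.58407979 -0.03629527  0.20806817] [179.65678071   0.23610986 106.29440016] [ 1.9465796  -4.51855234  7.65783241]
```

View pics/w4.png

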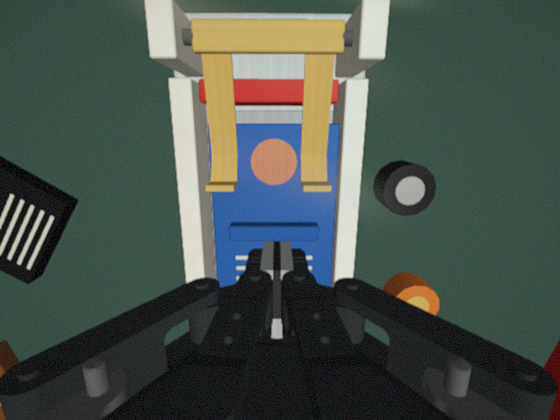

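The holder is well under the spring: its front edge is at row 124, the red stop face at row 104 (about 9 mm left), and the lips at row 188 are still ahead of the rib at row 224. I'll push gently until it stops.

drive_tool --commands "0.05 0 0 0 0 0; 0.05 0 0 0 0 0; 0.04 0 0 0 0 0; 0.04 0 0 0 0 0; 0 0 0 0 0 0"

```text
clock: 5.63
eef_pos: [0.5821, -0.0295, 0.2081]
eef_rot: [179.7, 0.2, 106.3]
wrist_force: [1.5, -3.2, 8.0]
grip_width: -0.0
finger_force: 8.0
```

drive_tool --commands "0.04 0 0 0 0 0; 0.03 0 0 0 0 0; 0.02 0 0 0 0 0; 0 0 0 0 0 0"

```text
clock: 5.97
eef_pos: [0.5814, -0.0272, 0.2081]
eef_rot: [179.6, 0.4, 106.4]
wrist_force: [2.2, -10.9, 6.0]
grip_width: 0.0003
finger_force: 8.6
```

Run:
```python
from station import *
from meas import *
s=read_state();print(s["eef_pos"],s["wrist_force"])
im,d=capture("wrist")
cv2.imwrite("pics/w5.png",cv2.resize(im[60:300,150:400,::-1],None,fx=2.4,fy=2.4))
```

```text
[ 0.58143572 -0.02724264  0.20812249] [  2.20876004 -10.92592577   6.00722925]
```

View pics/w5.png

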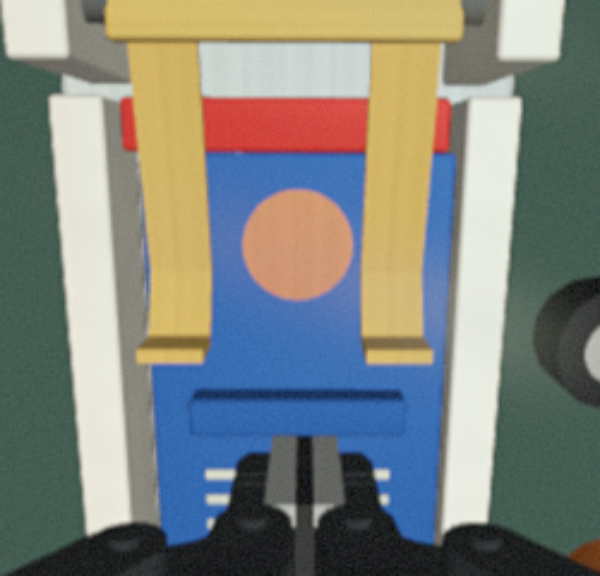

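The blue front edge now meets the red stop (crop row 150), the force has risen to 11 N, and the tines are lifted on the holder. I'll ease off and rise.

drive_tool --commands "-0.02 0 -0.05 0 0 0; 0 0 -0.1 0 0 0; 0 0 -0.15 0 0 0; 0 0 -0.4 0 0 0; 0 0 -0.8 0 0 0"

```text
clock: 6.43
eef_pos: [0.5786, -0.0263, 0.2632]
eef_rot: [-179.6, -0.1, 106.2]
wrist_force: [-0.8, -0.4, -1.1]
grip_width: -0.0002
finger_force: 0.0
```

drive_tool --commands "-0.3 0 -0.7 0 0 0; 0 0 0 0 0 0; 0 0 0 0 0 0; 0 0 0 0 0 0"

```text
clock: 6.77
eef_pos: [0.5827, -0.0376, 0.2934]
eef_rot: [-180.0, -0.0, 106.2]
wrist_force: [0.0, 0.4, -0.7]
grip_width: 0.0001
finger_force: 0.0
```

Run:
```python
from station import *
from meas import *
s=read_state();print(s["eef_pos"],s["wrist_force"])
im,d=capture("wrist")
cv2.imwrite("pics/w6.png",cv2.resize(im[:300,150:400,::-1],None,fx=2,fy=2))
```

```text
[ 0.58269092 -0.03755267  0.29335349] [ 0.03176049  0.41116689 -0.72356166]
```

View pics/w6.png

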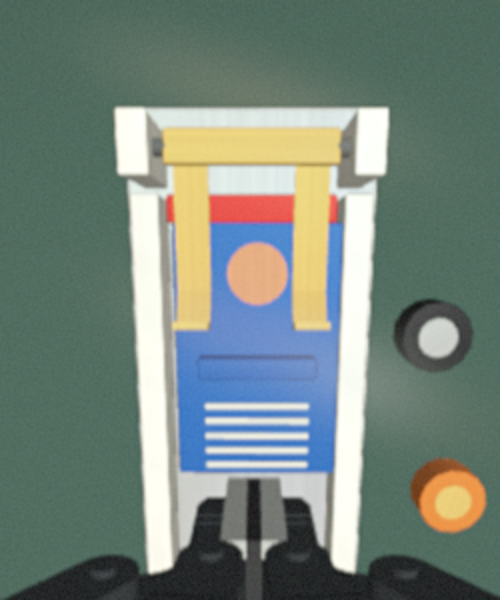

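The holder sits against the stop (row 222) under both tines, flat and let go, and the arm is clear.

```bash
python3 -c "
from station import *
print(sign_off())"
```

```text
the job is handed in; nothing more can be done
None
```

The blue holder was pressed down, slid home against the red stop and let go under the brass spring with the arm clear, and the job is handed in; no verdict came back.

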